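# Unhitch the plant trolley with the latch key

## Robot

A 7-joint arm with a two-finger parallel gripper is mounted at the origin on the work surface; the furniture and walls round the work are solid. World frame = base frame: x ahead of the robot, y to its left, z up, the work surface at z = 0. Lengths are in m, angles in rad, forces in N, time in s.
With the tool pointing down it reaches from about 0.4 to 0.85 m from the base axis. Payload 6.9 kg.
Tool frame: the origin (TCP) lies midway between the tips of the shut fingers; the grasp point (between the pads) lies behind it (ctrl.pinch_z is the z of the grasp point in the tool frame, in m); z points along the fingers, y is the line along which they close (so a half turn about z gives the same grasp; the last joint's range is limited). The gripper opens to 85 mm and grips with 20 to 120 N. Pads are 22 mm wide; open, the fingers measure 114 mm over their backs; the gripper's body (76 mm by 85 mm) begins 54 mm behind the grasp point. The pads swing forward as they close: fully open they stand 13 mm farther back than shut.
Start: joints at [-1.095, 0.507, -0.238, 1.5, 0.126, 1.149, -0.155], TCP at [0.226, 0.583, 0.231] pointing down, gripper open.
Joint ranges: [-3.08, 3.08], [-0.24, 2.05], [-1.43, 1.35], [0, 2.5], [-1.52, 4.66], [0.17, 1.96], [-2.89, 2.89]. Speed limits (rad/s): [2.39, 2.39, 3.14, 3.14, 3.14, 3.14, 3.14].

## Interface

Orientations are given as a unit quaternion [w, x, y, z].
In Python, from station import ctrl, get_state, vision, ticket, models gives the robot as it stands. Calls block until the motion is done:
- ctrl.movep(position, orientation): joint-space move of the TCP to a pose.
- ctrl.movel(position, frame=None, max_speed=0.15): straight line of the TCP; frame=None keeps the orientation; max_speed is the mean speed in m/s.
- ctrl.set_joints(angles): joint-space move.
- ctrl.ungrasp() and ctrl.close_gripper(force=None): open the fingers fully, or close them until they stop; force is the grip in N (None keeps the last).
- ctrl.pause(seconds).
- ctrl.ik(position, orientation): joint angles nearest the present ones, or None.
- get_state(): the state.
- vision.grab_frame(name): name is "scene" or "top" or "wrist"; returns (picture, depth): 384x512x3 uint8, blue, green, red; 384x512 float32, m along the optical axis (not along the pixel's ray), 0 where there is no reading.
- vision.camera_info(name): a dict with "mtx" (3x3 intrinsics, pixels), "dist_coeffs" ([k1, k2, p1, p2, k3] as OpenCV has them; the pictures are not rectified), "R" (3x3) and "t" (3): a world point X has camera coordinates R X + t; the wrist camera has in their place "hand_eye" (4x4, takes a point from camera to tool coordinates, whose origin is the TCP and whose axes are the flange's). Camera axes: x right, y down, z forward; pixel columns grow to the right and rows downward; lengths in m; the calibration is good to about 2 mm. A picture is of the moment at which its call begins: read the wrist's pose just before it. camera_info takes no time and is no camera call.
A pose or a line that the arm cannot do raises ctrl.Unreachable and nothing moves.
- ticket.close_job(): hands the job in; it is judged then, once.
Trained networks look in the newest picture that a camera, given by its name, has taken for a name from the list of things; names that differ only in an ending like _2 or _b are one class to them, and where a whole thing is asked for, a point or a joint stands for the part that bears it (a point fixed in the world has none). Each returns a list of dicts, best first, with "p" (0 to 1); they miss things now and then, are a little off and sometimes report something else, mostly with a low value. They report only what shows in the picture. A call takes as long as a camera call.
- models.recognise(camera, target): "point" ([column, row] in pixels, amid what is visible of it).
- models.masks_of(camera, target): "mask" (384x512 bool, what is visible of it) and "point" ([column, row] in pixels, amid what is visible of it).
The state is a dict: "time": time; "qpos": joint angles; "qd": joint speeds; "tau": joint torques, N m; "tcp_pos": TCP position; "eef_rot": TCP orientation; "contact_force": force on the tool from outside, world axes, zero at the start; "wrist_torque": the same for the moment, N m; "width": finger opening in m; "gripper_force": force on a finger pad.
Only numpy, scipy, OpenCV 4.12 (cv2) and the standard library are available. Lean on these libraries where they do the work, as an engineer would, in place of code of your own. Each camera call takes 0.05 s, during which the arm holds its last target. There are 200 camera calls.

## Task

Unhitch the loaded plant trolley: pick up the square-bored latch key standing on the bench, fit it fully down onto the square spindle on top of the coupler, use it to pull the latch sideways into the fork against its spring, as far as it will readily go, and only then lift the tongue clear off the ball with the key. Finish while still holding it: the coupler raised about 6 cm and still, the latch still pulled, and your grip on the key alone, nothing else of the hitch touched. Leave the loose terracotta pot, the dropper bottle and the roll of tape where they are.

Things in the scene. Friction and masses are not known exactly. Their poses are not given: they have to be found in the camera images.
- hitch: Fixed hitch and trolley assembly. Origin on the bench right under the hitch ball; +x runs along the tongue from ball to trolley, z up. Ball 38 mm across, centre 75 mm up. Coupler box over it: 68 mm in x, 50 mm in y, top 105 mm up. Light metal latch plate on top, 40 x 54 mm, slides along -y. Trolley deck with pots and a tin: x 260 to 470 mm, 220 mm wide in y, up to 140 mm high.
- hinge (a point): Axis of the tongue's hinge pin, parallel to the hitch's y, on the trolley, 240 mm along the hitch's +x from the ball and 85 mm above the bench. The tongue is a dark steel bar 36 mm wide.
- fork (a point): Middle of the fork, a part of the tongue on the coupler's -y side: two upright cheeks 52 mm apart (inside) with inward lips that leave a 30 mm slot. The slot runs along y; the lips reach from y = -30 to -67 mm in the hitch's frame. This point lies midway between them, level with their underside, 118 mm above the bench while hitched; the lips' top is 123 mm up.
- spindle_foot (a point): Foot of the latch's upright square spindle, on top of the latch plate: 111 mm above the bench and right over the ball while latch and tongue are shut; it travels with them. The spindle is 12 mm square, sides parallel to x and y of the hitch, 25 mm tall, the top 7 mm tapering to 7 mm square. z points up along it.
- key_foot (a point): Centre of the underside of the loose latch key, standing upright; bore opens here, z up along the key. Bore 14 mm square, 28 mm deep. Foot plate 44 mm square, 5 mm thick. All square to this point's x and y: fits in any of four quarter turns. Seated, this point is at spindle_foot. With the latch pulled the foot plate is under the fork's lips (2 mm play): lifting the key lifts the tongue.
- key_grip (a point): Middle of the key's black grip, 20 mm square, 34 to 75 mm above the key's underside; this point is 56 mm above it, axes as for key_foot. Hold the key here. Below the grip is a light metal bush 24 mm square. Key 75 mm tall in all, about 120 g.
- latch (a joint): How far the latch is pulled along the hitch's -y, m: 0 shut, stop at 0.022. Spring: 3 N at 0, 8.5 N at the stop; it springs back when let go. The toe is clear of the ball from 0.008 on; below that the tongue cannot rise. Pull to about 0.017.
- tongue (a joint): Angle of the tongue about its hinge, rad: 0 on the ball, growing as the coupler rises, stop at 0.6. 0.25 raises the coupler 59 mm; the coupler, latch and seated key tilt and swing with it in the same arc. Takes about 4 N to lift at the coupler; falls back when let go.
- coupler (a point): Middle of the coupler's top, over the ball, 105 mm above the bench while hitched; moves with the tongue.
- pot_4: Small terracotta pot, 60 mm wide and 54 mm high, a bystander; origin under its centre.
- dropper: Small brown dropper bottle, 33 mm wide and 102 mm high, a bystander; origin under its centre.
- tape: Roll of grey tape, 100 mm wide and 48 mm high, a bystander; origin under its centre.

How it is judged:
By the outcome, as a careful person would: the job done as asked, in the order asked, and still so for the second after the job is handed in, while the arm keeps its last pose, push and grip.
It also fails if it takes over 38 s, if anything falls off the work surface, if the arm or the gripper's body presses on something with over 40 N, if the wrist force passes 120 N, or if a joint passes its speed limit or range.

## Working session

There is one attempt and no reset: what is moved stays moved. The work goes in short steps, each a Python script; the robot and the scene stay as the last script left them, time stands still between calls to the robot, and variables do not carry over. Pictures are saved under pics/ and viewed, at most 10 in all, crops included, and the job is handed in when it is done.

```bash
mkdir -p pics; ls; cat > h.py <<'E'
import numpy as np, cv2
from station import ctrl, get_state, vision, ticket, models
from scipy.spatial.transform import Rotation as R
def rot(q): return R.from_quat([q[1],q[2],q[3],q[0]]).as_matrix()
def quat(M):
    q=R.from_matrix(M).as_quat(); return [q[3],q[0],q[1],q[2]]
def cam(name,s=None):
    c=vision.camera_info(name); K=np.array(c["mtx"]);d=np.array(c["dist_coeffs"])
    if name=="wrist":
        s=s or get_state(); H=np.array(c["hand_eye"]); A=np.eye(4);A[:3,:3]=rot(s["eef_rot"]);A[:3,3]=s["tcp_pos"]
        W=np.linalg.inv(A@H); return K,d,W[:3,:3],W[:3,3]
    return K,d,np.array(c["R"]),np.array(c["t"])
def ray(c,px):
    K,d,Rm,t=c; u=cv2.undistortPoints(np.array(px,float).reshape(-1,1,2),K,d).reshape(-1,2)
    v=np.c_[u,np.ones(len(u))]@Rm; return -Rm.T@t, v
def at_z(c,px,z):
    o,v=ray(c,px); return o+v*((z-o[2])/v[:,2])[:,None]
def proj(c,X):
    K,d,Rm,t=c; return cv2.projectPoints(np.array(X,float).reshape(-1,1,3),cv2.Rodrigues(Rm)[0],t,K,d)[0].reshape(-1,2)
def cloud(c,depth,mask):
    r,cc=np.nonzero(mask&(depth>0)); o,v=ray(c,np.c_[cc,r]); return o+v*depth[r,cc][:,None]
def tri(cs,pxs):
    A=np.zeros((3,3));b=np.zeros(3)
    for c,p in zip(cs,pxs):
        o,v=ray(c,[p]);v=v[0]/np.linalg.norm(v[0]);P=np.eye(3)-np.outer(v,v);A+=P;b+=P@o
    return np.linalg.solve(A,b)
E
python3 - <<'E'
from h import *
s=get_state();print(s["time"],s["eef_rot"],ctrl.pinch_z,s["contact_force"])
for n in ["scene","top"]:
    im,d=vision.grab_frame(n);cv2.imwrite(f"pics/{n}0.png",im);np.savez(f"pics/{n}0.npz",d=d)
    c=cam(n);print(n,"pos",-c[2].T@c[3])
    for t in ["key_grip","key_foot","spindle_foot","fork","coupler","hitch","pot_4","dropper","tape"]:
        print(n,t,[(round(r["p"],2),np.round(r["point"]).tolist(),np.round(at_z(c,r["point"],0.1)[0],3).tolist()) for r in models.recognise(n,t)[:2]])
E
```

```text
pics
0.0 [-1.46863287e-04  1.84322579e-01  9.82865391e-01 -8.88085591e-04] -0.0187 [-0.05838757  0.52475259 -0.60902911]
scene pos [-0.25272794 -0.40553548  0.57785321]
scene key_grip [(0.54, [186.0, 209.0], [0.383, 0.196, 0.1])]
scene key_foot [(0.85, [185.0, 210.0], [0.381, 0.197, 0.1])]
scene spindle_foot [(0.7, [286.0, 214.0], [0.503, -0.033, 0.1]), (0.24, [205.0, 179.0], [0.562, 0.276, 0.1])]
scene fork [(0.56, [319.0, 223.0], [0.508, -0.123, 0.1]), (0.44, [400.0, 232.0], [0.571, -0.306, 0.1])]
scene coupler [(0.9, [318.0, 219.0], [0.526, -0.114, 0.1])]
scene hitch [(0.71, [397.0, 228.0], [0.587, -0.293, 0.1])]
scene pot_4 [(0.85, [260.0, 186.0], [0.606, 0.107, 0.1])]
scene dropper [(0.53, [206.0, 175.0], [0.586, 0.29, 0.1])]
scene tape [(0.83, [145.0, 198.0], [0.372, 0.334, 0.1])]
top pos [0.45421236 0.11174005 1.37032463]
top key_grip [(0.66, [192.0, 212.0], [0.48, 0.285, 0.1])]
top key_foot [(0.62, [194.0, 212.0], [0.479, 0.28, 0.1])]
top spindle_foot [(0.6, [298.0, 201.0], [0.518, -0.024, 0.1])]
top fork [(0.61, [321.0, 192.0], [0.545, -0.094, 0.1])]
top coupler [(0.9, [322.0, 192.0], [0.545, -0.097, 0.1])]
top hitch [(0.58, [405.0, 180.0], [0.583, -0.339, 0.1])]
top pot_4 [(0.84, [230.0, 144.0], [0.685, 0.178, 0.1]), (0.73, [405.0, 181.0], [0.582, -0.338, 0.1])]
top dropper [(0.43, [167.0, 147.0], [0.67, 0.364, 0.1])]
top tape [(0.57, [139.0, 230.0], [0.426, 0.439, 0.1])]
```

```bash
python3 - <<'E'
import cv2,numpy as np
a=cv2.imread("pics/scene0.png")[130:300,110:500];b=cv2.imread("pics/top0.png")[110:270,110:500]
cv2.imwrite("pics/v0.png",np.vstack([cv2.resize(a,None,fx=1.75,fy=1.75,interpolation=2),cv2.resize(b,None,fx=1.75,fy=1.75,interpolation=2)]))
E
```

```text
(no output)
```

View pics/v0.png

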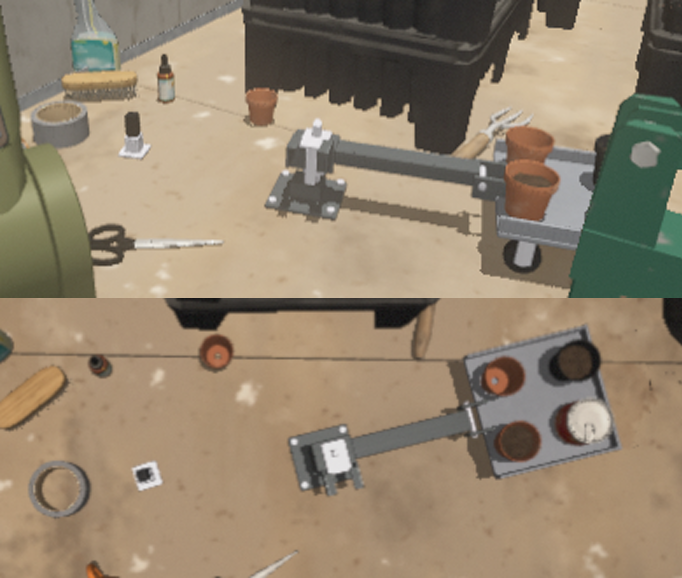

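```bash
python3 - <<'E'
from h import *
print(np.round(vision.camera_info("wrist")["hand_eye"],3).tolist()); print(np.round(vision.camera_info("wrist")["mtx"],0).tolist())
ct,cs=cam("top"),cam("scene")
print("key tri",tri([ct,cs],[[193,212],[185.5,209.5]]))
for a,b in [("hinge","hinge"),("spindle_foot","spindle_foot")]:
    r=[models.recognise(n,a)[:1] for n in("top","scene")]; print(a,[(x[0]["p"],x[0]["point"]) if x else None for x in r])
    if all(r): print(tri([ct,cs],[x[0]["point"] for x in r]))
m=models.masks_of("top","key_foot")[0]["mask"]; k=cloud(ct,np.load("pics/top0.npz")["d"],m)
r,c=np.nonzero(m);P=at_z(ct,np.c_[c,r],0.005)[:,:2].astype(np.float32);print("key rect",cv2.minAreaRect(P),k[:,2].min(),k[:,2].max())
# hitch line: coupler->hinge in top picture
P=at_z(ct,[[110+350/1.75,110+(443-298)/1.75],[110+468/1.75,110+(420-298)/1.75]],0.1);v=P[1]-P[0];print(P,np.degrees(np.arctan2(v[1],v[0])))
q=get_state()
for zc in (0.25,):
  for yaw in np.radians(np.arange(-180,180,15)):
    M=np.array([[np.cos(yaw),np.sin(yaw),0],[np.sin(yaw),-np.cos(yaw),0],[0,0,-1.]])
    j1=ctrl.ik([0.49,0.28,.25],quat(M)); j2=ctrl.ik([0.52,-.03,.25],quat(M))
    print(round(np.degrees(yaw)),None if j1 is None else np.round(j1,2),None if j2 is None else np.round(j2,2))
E
```

```text
[[-0.001, -0.953, -0.304, 0.078], [1.0, -0.0, -0.002, -0.001], [0.002, -0.304, 0.953, -0.142], [0.0, 0.0, 0.0, 1.0]]
[[298.0, 0.0, 251.0], [0.0, 298.0, 195.0], [0.0, 0.0, 1.0]]
key tri [0.48184283 0.29260253 0.02466847]
hinge [(0.66, [403.6, 180.1]), (0.86, [396.7, 233.6])]
[ 0.57703258 -0.31490447  0.10044199]
spindle_foot [(0.6, [297.6, 200.8]), (0.7, [285.6, 213.7])]
[ 0.51850448 -0.02556118  0.09034037]Traceback (most recent call last):
  File "<stdin>", line 8, in <module>
IndexError: list index out of range
```

```bash
python3 - <<'E'
from h import *
ct=cam("top")
P=at_z(ct,[[110+350/1.75,110+(443-298)/1.75],[110+468/1.75,110+(420-298)/1.75]],0.1);v=P[1]-P[0];print(P,np.degrees(np.arctan2(v[1],v[0])))
for yaw in np.radians(np.arange(-180,180,20)):
    M=np.array([[np.cos(yaw),np.sin(yaw),0],[np.sin(yaw),-np.cos(yaw),0],[0,0,-1.]])
    j1=ctrl.ik([0.485,0.29,.2],quat(M)); j2=ctrl.ik([0.52,-.025,.25],quat(M))
    print(round(np.degrees(yaw)),None if j1 is None else np.round(j1,2),None if j2 is None else np.round(j2,2))
print(np.degrees(np.arctan2(rot(get_state()["eef_rot"])[1,0],rot(get_state()["eef_rot"])[0,0])))
E
```

```text
[[ 0.54192881 -0.06058355  0.1       ]
 [ 0.58385518 -0.25815591  0.1       ]] -78.01912984919234
-180 [-0.4   0.45 -0.28  1.71  0.14  1.01  0.85] [-0.04  0.33  0.05  1.74 -0.02  1.07  1.59]
-160 [-0.35  0.45 -0.36  1.71  0.18  1.01  1.16] [ 0.01  0.32 -0.02  1.74  0.01  1.07  1.91]
-140 [-0.29  0.46 -0.45  1.71  0.23  1.02  1.46] [ 0.09  0.33 -0.13  1.74  0.05  1.08  2.22]
-120 [-0.23  0.47 -0.54  1.71  0.28  1.04  1.76] [ 0.16  0.33 -0.23  1.74  0.08  1.08  2.53]
-100 [-0.17  0.49 -0.63  1.71  0.33  1.05  2.06] [ 0.22  0.33 -0.31  1.74  0.11  1.08  2.85]
-80 [-0.12  0.51 -0.73  1.71  0.38  1.07  2.35] [-0.71  0.54  1.15  1.75 -0.53  1.2  -2.37]
-60 [-0.06  0.54 -0.83  1.7   0.44  1.1   2.64] [-0.71  0.54  1.15  1.75 -0.53  1.2  -2.02]
-40 [-1.23  0.69  1.15  1.72 -0.68  1.19 -2.16] [-0.71  0.54  1.15  1.75 -0.53  1.2  -1.67]
-20 [-0.96  0.49  0.58  1.72 -0.31  1.02 -2.19] [-0.48  0.39  0.7   1.75 -0.28  1.1  -1.61]
0 [-0.9   0.48  0.49  1.72 -0.26  1.01 -1.89] [-0.4   0.37  0.58  1.75 -0.23  1.09 -1.32]
20 [-0.85  0.46  0.4   1.71 -0.21  1.01 -1.59] [-0.37  0.36  0.52  1.75 -0.2   1.08 -1.  ]
40 [-0.79  0.45  0.32  1.71 -0.16  1.   -1.29] [-0.34  0.36  0.48  1.75 -0.19  1.08 -0.67]
60 [-0.73  0.45  0.23  1.71 -0.12  1.   -0.99] [-0.3   0.35  0.43  1.75 -0.16  1.08 -0.34]
80 [-0.67  0.44  0.14  1.71 -0.07  0.99 -0.69] [-0.26  0.34  0.37  1.75 -0.14  1.08 -0.02]
100 [-0.62  0.44  0.05  1.71 -0.03  0.99 -0.38] [-0.22  0.34  0.31  1.75 -0.11  1.07  0.3 ]
120 [-0.56  0.44 -0.03  1.71  0.02  0.99 -0.07] [-0.17  0.33  0.23  1.75 -0.09  1.07  0.62]
140 [-0.5   0.44 -0.12  1.71  0.06  1.    0.23] [-0.12  0.33  0.17  1.75 -0.06  1.07  0.94]
160 [-0.45  0.44 -0.2   1.71  0.1   1.    0.54] [-0.08  0.33  0.11  1.74 -0.04  1.07  1.27]
158.75363301446643
```

```bash
cat >> h.py <<'E'
def down(deg):
    y=np.radians(deg); return np.array([[np.cos(y),np.sin(y),0],[np.sin(y),-np.cos(y),0],[0,0,-1.]])
E
python3 - <<'E'
from h import *
import pickle
ctrl.movep([0.482,0.290,0.20],quat(down(102)))
out=[]
for i,p in enumerate([[0.482,0.290,.2],[0.455,0.255,.17]]):
    if i: ctrl.movel(p,max_speed=.2)
    s=get_state();im,d=vision.grab_frame("wrist");c=cam("wrist",s);cv2.imwrite(f"pics/w{i}.png",im)
    res={t:[(r["p"],r["point"],r["mask"]) for r in models.masks_of("wrist",t)[:1]] for t in ("key_grip","key_foot")}
    for t in res: print(i,t,[(round(r[0],2),r[1],int(r[2].sum())) for r in res[t]])
    out.append((c,im,d,res))
pickle.dump(out,open("pics/w.pkl","wb"));print(get_state()["time"])
for t in ("key_grip","key_foot"):
    if all(o[3][t] for o in out): print(t,tri([o[0] for o in out],[o[3][t][0][1] for o in out]))
cv2.imwrite("pics/v1.png",np.hstack([cv2.resize(o[1],(400,300)) for o in out]))
E
```

```text
0 key_grip [(0.97, [255.0, 170.6], 1654)]
0 key_foot [(0.93, [255.4, 170.1], 1552)]
1 key_grip [(0.86, [287.7, 146.7], 1895)]
1 key_foot [(0.61, [287.5, 146.3], 1966)]
3.4167
key_grip [0.48352408 0.29332216 0.01064192]
key_foot [0.48403409 0.29301291 0.00589398]
```

View pics/v1.png

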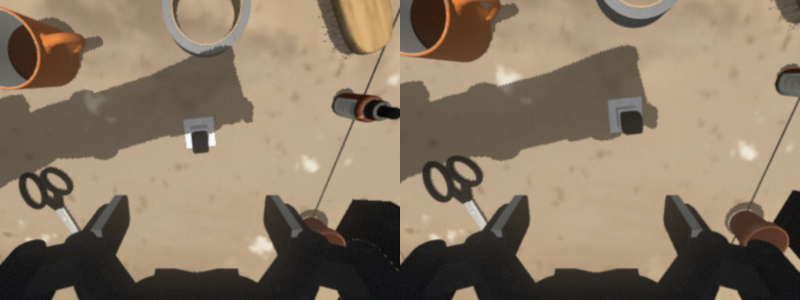

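```bash
python3 - <<'E'
from h import *
import pickle
for c,im,d,res in pickle.load(open("pics/w.pkl","rb")):
    m=res["key_grip"][0][2]; m=cv2.dilate(m.astype(np.uint8),np.ones((5,5)))>0
    P=cloud(c,d,m); print("zmax",P[:,2].max(),np.percentile(P[:,2],[5,30,60,90]).round(4))
    h=np.median(P[P[:,2]>.068][:,2]);T=P[P[:,2]>.068]
    print("top",h,cv2.minAreaRect(T[:,:2].astype(np.float32)))
    r,cc=np.nonzero(m); g=im[r,cc].astype(int).sum(1); F=P[(P[:,2]>.002)&(P[:,2]<.009)]
    print("foot",cv2.minAreaRect(F[:,:2].astype(np.float32)),len(F), len(T))
    x=np.r_[res["key_grip"][0][1]].astype(int); cv2.imwrite("pics/c%d.png"%len(T),cv2.resize(im[x[1]-35:x[1]+35,x[0]-40:x[0]+40],None,fx=5,fy=5,interpolation=0))
    print(len(T))
E
python3 -c "
import cv2,glob,numpy as np
f=sorted(glob.glob('pics/c*.png'));cv2.imwrite('pics/v2.png',np.hstack([cv2.imread(x) for x in f]));print(f)"
```

```text
zmax 0.07623218203753246 [-0.0014  0.0038  0.0057  0.0741]
top 0.07406588017204266 ((0.4847261309623718, 0.2922021448612213), (0.01990520767867565, 0.020029595121741295), 18.704795837402344)
foot ((0.48466768860816956, 0.2921283543109894), (0.04399442672729492, 0.044010087847709656), 18.261869430541992) 798 436
436
zmax 0.07626860637193741 [-0.0013  0.0041  0.0326  0.0742]
top 0.07397744570593562 ((0.48467957973480225, 0.29224878549575806), (0.02000277303159237, 0.02000948041677475), 18.254451751708984)
foot ((0.4847387373447418, 0.2920893430709839), (0.04410875588655472, 0.043876852840185165), 18.54567527770996) 867 600
600
['pics/c436.png', 'pics/c600.png']
```

View pics/v2.png

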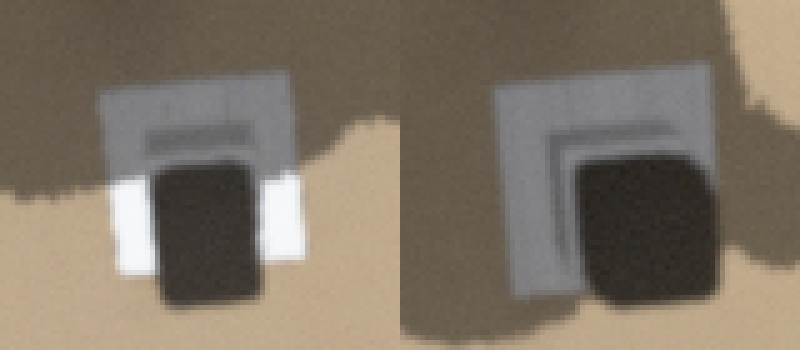

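```bash
cat > look.py <<'E'
from h import *
import pickle
def look(tag,names):
    s=get_state();im,d=vision.grab_frame("wrist");c=cam("wrist",s);cv2.imwrite(f"pics/{tag}.png",im)
    res={t:[(r["p"],r["point"],r["mask"]) for r in models.masks_of("wrist",t)[:1]] for t in names}
    for t in res: print(tag,t,[(round(r[0],2),np.round(r[1]).tolist(),int(r[2].sum())) for r in res[t]])
    pickle.dump((c,im,d,res,s),open(f"pics/{tag}.pkl","wb")); return c,im,d,res
E
python3 - <<'E'
from look import *
Q=quat(down(108.4))
ctrl.movep([0.4847,0.2922,0.11],Q)
ctrl.movel([0.4847,0.2922,0.039],max_speed=.1)
ctrl.close_gripper(force=70)
s=get_state();print(s["time"],s["width"],s["gripper_force"],s["tcp_pos"])
ctrl.movel([0.4847,0.2922,0.25],max_speed=.2)
s=get_state();print(s["time"],s["width"],s["contact_force"])
hx=np.array([.208,-.978]); p=np.array([.518,-.027])
o=[]
for i,(k,z) in enumerate([(.075,.26),(.045,.24)]):
    q=p+k*hx
    if i: ctrl.movel([*q,z],max_speed=.2)
    else: ctrl.movep([*q,z],quat(down(102)))
    o.append(look(f"h{i}",["spindle_foot","coupler","fork","key_foot"]))
print(get_state()["time"])
cv2.imwrite("pics/v3.png",np.hstack([cv2.resize(x[1],(400,300)) for x in o]))
E
```

```text
5.2917 0.019217749710061783 68.29998135566711 [0.48483359 0.29227623 0.03913441]
6.5 0.018862666026014222 [-0.77634287 -0.15979706 -2.39334375]
h0 spindle_foot [(0.68, [253.0, 113.0], 2436)]
h0 coupler [(0.76, [252.0, 121.0], 7413)]
h0 fork [(0.9, [252.0, 120.0], 7117)]
h0 key_foot [(0.93, [249.0, 235.0], 6152)]
h1 spindle_foot [(0.58, [255.0, 147.0], 2470)]
h1 coupler [(0.66, [251.0, 155.0], 7481)]
h1 fork [(0.83, [252.0, 152.0], 7386)]
h1 key_foot [(0.89, [252.0, 234.0], 6309)]
8.8
```

View pics/v3.png

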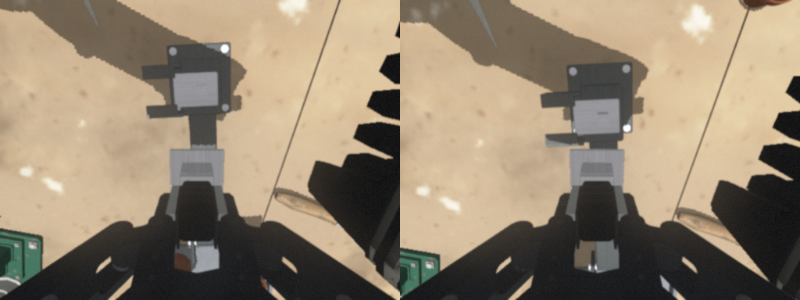

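```bash
python3 - <<'E'
from h import *
import pickle
for t in("h0","h1"):
    c,im,d,res,s=pickle.load(open(f"pics/{t}.pkl","rb"))
    k=np.ones((5,5),np.uint8)
    m=(res["coupler"][0][2]|res["spindle_foot"][0][2]|res["fork"][0][2]); m=cv2.dilate(m.astype(np.uint8),k)>0
    P=cloud(c,d,m); print(t,"hist",np.histogram(P[:,2],bins=np.arange(.095,.145,.003)))
    R_=lambda a:[np.round(x,4) for x in cv2.minAreaRect(a[:,:2].astype(np.float32))]
    pl=P[(P[:,2]>.1085)&(P[:,2]<.1135)]; print("plate",len(pl),R_(pl))
    sp=P[(P[:,2]>.131)]; print("spindle top",len(sp),R_(sp) if len(sp) else 0, sp.mean(0).round(4))
    sp=P[(P[:,2]>.126)]; print("spindle",R_(sp))
    f=P[(P[:,2]>.119)&(P[:,2]<.1245)]; print("lips",len(f),R_(f))
    K=cloud(c,d,cv2.dilate(res["key_foot"][0][2].astype(np.uint8),k)>0)
    T=(K-np.array(s["tcp_pos"]))@rot(s["eef_rot"]); F=T[(T[:,2]>.028)&(T[:,2]<.042)]
    print("key in tool: foot",len(F),R_(F),np.percentile(F[:,2],[10,50,90]).round(4))
E
```

```text
h0 hist (array([  28, 1291, 1031,  927,  800, 1450,    8,   15,  533,  933,    5,
         50,   49,   85,    0,    0]), array([0.095, 0.098, 0.101, 0.104, 0.107, 0.11 , 0.113, 0.116, 0.119,
       0.122, 0.125, 0.128, 0.131, 0.134, 0.137, 0.14 , 0.143]))
plate 2207 [array([ 0.5184, -0.0362]), array([0.0537, 0.0564]), np.float64(15.2082)]
spindle top 287 [array([ 0.5337, -0.069 ]), array([0.023 , 0.0795]), np.float64(3.0802)] [ 0.5319 -0.0652  0.201 ]
spindle [array([ 0.5335, -0.0687]), array([0.0231, 0.0805]), np.float64(4.2605)]
lips 1465 [array([ 0.491 , -0.0447]), array([0.0631, 0.0603]), np.float64(15.039)]
key in tool: foot 2120 [array([ 0.0067, -0.0006]), array([0.0441, 0.0317]), np.float64(89.8832)] [0.0337 0.0347 0.0358]
h1 hist (array([  26, 1130,  990, 1004,  775, 1558,   17,   34,  492, 1063,    6,
         54,   52,   87,    1,    0]), array([0.095, 0.098, 0.101, 0.104, 0.107, 0.11 , 0.113, 0.116, 0.119,
       0.122, 0.125, 0.128, 0.131, 0.134, 0.137, 0.14 , 0.143]))
plate 2295 [array([ 0.5045, -0.0393]), array([0.0825, 0.0566]), np.float64(14.8981)]
spindle top 454 [array([ 0.5273, -0.055 ]), array([0.0242, 0.0515]), np.float64(1.7709)] [ 0.5307 -0.0565  0.2252]
spindle [array([ 0.5273, -0.0547]), array([0.0242, 0.0521]), np.float64(1.7709)]
lips 1553 [array([ 0.4961, -0.0435]), array([0.073 , 0.0603]), np.float64(14.8978)]
key in tool: foot 2123 [array([ 0.0056, -0.0006]), array([0.0338, 0.0441]), np.float64(0.5246)] [0.0337 0.0348 0.0357]
```

```bash
python3 - <<'E'
from h import *
import pickle
a=np.radians(-75); Rz=np.array([[np.cos(a),-np.sin(a)],[np.sin(a),np.cos(a)]])
for t in("h0","h1"):
    c,im,d,res,s=pickle.load(open(f"pics/{t}.pkl","rb"))
    P=cloud(c,d,d>0); L=P.copy(); L[:,:2]=(P[:,:2]-[.518,-.027])@Rz
    L=L[(abs(L[:,:2])<.08).all(1)&(L[:,2]>.09)&(L[:,2]<.14)]
    def ext(n,S): print(t,n,len(S),"min",S.min(0).round(4),"max",S.max(0).round(4),"mean",S.mean(0).round(4))
    ext("top",L[L[:,2]>.1345]); ext("spin",L[L[:,2]>.1255])
    N=L[(abs(L[:,2]-.1115)<.003)&(abs(L[:,0])<.025)&(L[:,1]>-.03)]; ext("plate",N)
    f=L[(L[:,2]>.1195)&(L[:,2]<.1245)]; 
    ext("lipA",f[f[:,0]>.008]); ext("lipB",f[f[:,0]<-.008])
    T=f[f[:,0]<-.008]; print(cv2.minAreaRect(T[:,:2].astype(np.float32)))
    print(cv2.minAreaRect(N[:,:2].astype(np.float32)))
E
```

```text
h0 top 70 min [0.0065 0.0012 0.1345] max [0.0142 0.009  0.1369] mean [0.0102 0.005  0.1354]
h0 spin 189 min [ 0.0042 -0.0007  0.1266] max [0.0162 0.0111 0.1369] mean [0.01   0.005  0.1328]
h0 plate 1927 min [-0.0192 -0.0288  0.1085] max [0.025  0.0248 0.114 ] mean [ 0.0071 -0.0025  0.1103]
h0 lipA 679 min [ 0.025  -0.0619  0.1195] max [ 0.0402 -0.0185  0.1244] mean [ 0.0326 -0.0422  0.1223]
h0 lipB 633 min [-0.02   -0.0622  0.1195] max [-0.008  -0.0182  0.1245] mean [-0.0142 -0.0418  0.1222]
((-0.013989606872200966, -0.04023659974336624), (0.04403514787554741, 0.011964434757828712), 89.8597640991211)
((0.003291148692369461, -0.002202404662966728), (0.05342003330588341, 0.04411880299448967), 88.5711669921875)
h1 top 78 min [0.0064 0.0012 0.1346] max [0.0141 0.0089 0.1374] mean [0.01   0.0052 0.1354]
h1 spin 200 min [ 0.0041 -0.0007  0.1267] max [0.0164 0.0109 0.1374] mean [0.0093 0.005  0.1328]
h1 plate 2004 min [-0.0199 -0.0288  0.1085] max [0.025  0.025  0.1126] mean [ 0.0068 -0.0025  0.1104]
h1 lipA 720 min [ 0.0248 -0.0617  0.1195] max [ 0.0404 -0.018   0.1245] mean [ 0.0324 -0.0418  0.1223]
h1 lipB 668 min [-0.02   -0.0616  0.1197] max [-0.008  -0.0178  0.1245] mean [-0.0143 -0.0417  0.1223]
((-0.013985998928546906, -0.03969047963619232), (0.04382040724158287, 0.011955196037888527), 89.89781188964844)
((0.002535475417971611, -0.0018697623163461685), (0.044855695217847824, 0.05379733443260193), 0.03198714554309845)
```

```bash
cat >> look.py <<'E'
a=np.radians(-75); HX=np.array([np.cos(a),np.sin(a),0]); HY=np.array([-np.sin(a),np.cos(a),0]); HZ=np.array([0,0,1.])
M0=down(105); KT=np.array([.0005,-.0006,.0391])   # key foot in tool
S0=np.array([.518,-.027,.111])+.0103*HX+.0051*HY
Hinge=S0+.24*HX; Hinge[2]=.085
def fr(msg=""):
    s=get_state();B=np.array([HX,HY,HZ]); foot=np.array(s["tcp_pos"])+rot(s["eef_rot"])@KT
    print(msg,"t",round(s["time"],2),"foot-hitch",(B@(foot-S0)*1000).round(1),"F",(B@np.array(s["contact_force"])).round(1),"M",np.round(s["wrist_torque"],2),"w",round(s["width"],4)); return s
E
python3 - <<'E'
from look import *
def go(x,y,z,v): ctrl.movel(S0+HX*x+HY*y+HZ*z-M0@KT,max_speed=v)
ctrl.movep(S0+HZ*.038-M0@KT,quat(M0)); fr("above")
go(0,0,.020,.05); s=fr("entry")
for z in (.012,.006,.002,.0):
    go(0,0,z,.03); s=fr(z)
    if abs(np.array(s["contact_force"])).max()>15: break
im,d=vision.grab_frame("scene");cv2.imwrite("pics/s1.png",im)
im2,_=vision.grab_frame("wrist")
cv2.imwrite("pics/v4.png",np.hstack([cv2.resize(im[160:260,240:370],None,fx=3,fy=3),cv2.resize(im2,(400,300))]))
E
```

```text
above t 9.16 foot-hitch [-0.6 -0.5 37.2] F [ 1.   0.2 -0.6] M [0.02 0.02 0.01] w 0.0193
entry t 9.67 foot-hitch [ 0.2 -0.1 19.9] F [-0.5 -0.8 -1.2] M [-0.01 -0.04  0.04] w 0.0192
0.012 t 10.08 foot-hitch [-0.  -0.1 11.8] F [-0.3 -0.2 -0.6] M [ 0.   -0.05  0.02] w 0.0195
0.006 t 10.43 foot-hitch [-0.1 -0.2  5.8] F [ 0.1 -0.5 -1.4] M [ 0.06 -0.01  0.01] w 0.0195
0.002 t 10.72 foot-hitch [-0.  -0.2  1.8] F [ 0.1  0.  -1.7] M [-0.01  0.05 -0.02] w 0.0191
0.0 t 10.97 foot-hitch [0.  0.1 0. ] F [-0.2  0.6 -0.8] M [ 0.04 -0.02  0.02] w 0.0192
```

View pics/v4.png

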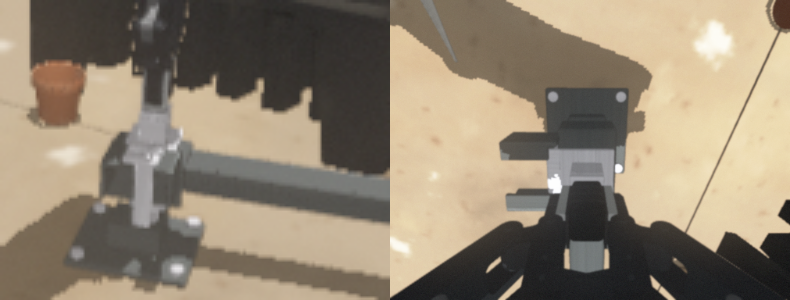

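```bash
python3 - <<'E'
from look import *
def go(x,y,z,v): ctrl.movel(S0+HX*x+HY*y+HZ*z-M0@KT,max_speed=v)
zc=None
for z in (-.001,-.002,-.003):
    go(0,0,z,.03); s=fr(z)
    if s["contact_force"][2]>4: break
zz=z+.0007
for y in (-.006,-.012,-.0185):
    go(0,y,zz,.03); s=fr(y)
    if np.linalg.norm(s["contact_force"])>25: break
print("zz",zz); ctrl.pause(.2); fr()
im2,d=vision.grab_frame("wrist");cv2.imwrite("pics/w5.png",im2)
im,_=vision.grab_frame("scene")
cv2.imwrite("pics/v5.png",np.hstack([cv2.resize(im[160:260,240:370],None,fx=3,fy=3),cv2.resize(im2[80:280,120:390],(405,300))]))
E
```

```text
-0.001 t 11.32 foot-hitch [ 0.1  0.2 -0.1] F [-0.6 -2.3  8.4] M [ 0.    0.65 -0.04] w 0.019
-0.006 t 11.67 foot-hitch [ 0.1 -4.9  0.1] F [-1.8  3.8  1. ] M [ 0.28 -0.96 -0.  ] w 0.019
-0.012 t 12.02 foot-hitch [  0.  -10.9   0.1] F [-1.4  4.9  0.6] M [ 0.51 -1.27 -0.07] w 0.0192
-0.0185 t 12.38 foot-hitch [  0.  -16.8   0.1] F [ 0.4  8.  -0.8] M [ 0.53 -1.68 -0.02] w 0.0189
zz -0.00030000000000000003
 t 12.58 foot-hitch [  0.  -16.6   0.1] F [-0.6  7.4 -0.5] M [ 0.51 -1.59 -0.05] w 0.0189
```

View pics/v5.png

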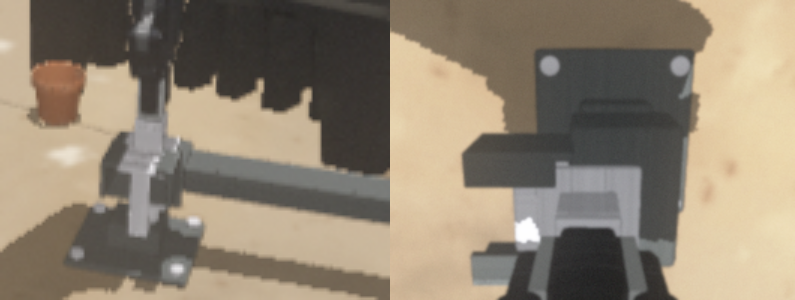

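```bash
cat >> look.py <<'E'
def arc(th,y,dz=0.0):
    Rm=R.from_rotvec(HY*th).as_matrix(); p=S0+HY*y+HZ*dz-M0@KT
    return Hinge+Rm@(p-Hinge), quat(Rm@M0)
def arcs(msg):
    s=get_state(); Rm=rot(s["eef_rot"])@M0.T; th=R.from_matrix(Rm).as_rotvec()@HY
    foot=np.array(s["tcp_pos"])+rot(s["eef_rot"])@KT; B=np.array([HX,HY,HZ])
    rad=B@(foot-Hinge); print(msg,"th_tool %.3f th_pos %.3f"%(th,np.arctan2(rad[2],-rad[0])-np.arctan2(.026,.24)),"r",np.hypot(rad[0],rad[2]).round(4),"y",rad[1].round(4),"F",(B@np.array(s["contact_force"])).round(1),"M",np.round(s["wrist_torque"],2),"w",round(s["width"],4),"t",round(s["time"],2)); return s
E
python3 - <<'E'
from look import *
p,q=arc(0,-.0193); ctrl.movel(p,max_speed=.03); arcs("pull")
p,q=arc(0,-.0193,.0015); ctrl.movel(p,max_speed=.03); arcs("up")
for th in (.03,.07):
    p,q=arc(th,-.0193,.0015); ctrl.movel(p,q,max_speed=.04); s=arcs(th)
im2,d=vision.grab_frame("wrist");im,_=vision.grab_frame("scene")
cv2.imwrite("pics/v6.png",np.hstack([cv2.resize(im[160:260,240:370],None,fx=3,fy=3),cv2.resize(im2[80:280,120:390],(405,300))]))
E
```

```text
pull th_tool -0.000 th_pos 0.000 r 0.2414 y -0.0177 F [-1.   7.9 -2.1] M [ 0.5  -1.67 -0.05] w 0.0193 t 12.93
up th_tool -0.000 th_pos 0.006 r 0.2416 y -0.0179 F [-0.1  7.  -4.1] M [ 0.4  -1.74 -0.02] w 0.0193 t 13.18
0.03 th_tool 0.030 th_pos 0.036 r 0.2416 y -0.0179 F [ 0.   7.3 -4.5] M [ 0.45 -1.78 -0.01] w 0.0191 t 13.52
0.07 th_tool 0.070 th_pos 0.076 r 0.2415 y -0.018 F [-1.1  7.8 -4.7] M [ 0.36 -1.83 -0.17] w 0.0192 t 13.92
```

View pics/v6.png

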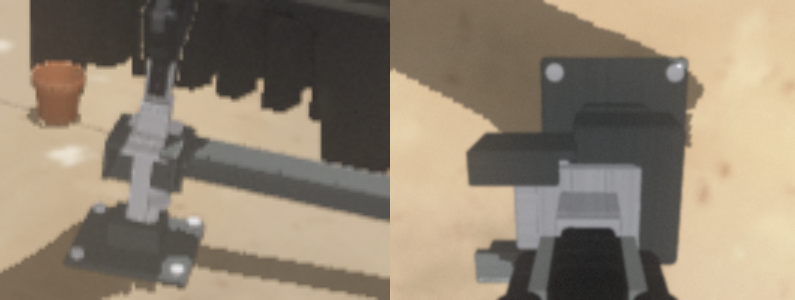

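The coupler rises with the key, the wrist force is small, and the latch stays pulled. I'll continue up the arc.

```bash
python3 - <<'E'
from look import *
for th in (.12,.17,.22,.252):
    p,q=arc(th,-.0193,.0015); ctrl.movel(p,q,max_speed=.05); s=arcs(th)
    if np.linalg.norm(s["contact_force"])>30: break
ctrl.pause(.5); arcs("hold")
s=get_state();im2,d=vision.grab_frame("wrist");c=cam("wrist",s)
# coupler/lips in the unrotated hitch frame
Rm=R.from_rotvec(HY*.252).as_matrix(); P=(cloud(c,d,d>0)-Hinge)@Rm+Hinge
B=np.array([HX,HY,HZ]); L=(P-S0)@B.T; L[:,2]+=.111
f=L[(abs(L[:,0])<.045)&(abs(L[:,1])<.08)&(L[:,2]>.09)&(L[:,2]<.13)]
for lo,hi,y0,y1 in((.118,.128,-.075,-.03),(.103,.1155,.0,.04)):
    g=f[(f[:,2]>lo)&(f[:,2]<hi)&(f[:,1]>y0)&(f[:,1]<y1)]; print(len(g),g.mean(0).round(4),np.percentile(g[:,1],[1,99]).round(4),np.percentile(g[:,2],[10,50,90]).round(4))
im,_=vision.grab_frame("scene")
cv2.imwrite("pics/v7.png",np.hstack([cv2.resize(im[150:250,240:370],None,fx=3,fy=3),cv2.resize(im2[80:280,120:390],(405,300))]))
E
```

```text
0.12 th_tool 0.120 th_pos 0.126 r 0.2415 y -0.0179 F [ 0.8  7.  -4.3] M [ 0.18 -1.92 -0.29] w 0.019 t 14.42
0.17 th_tool 0.170 th_pos 0.176 r 0.2414 y -0.018 F [-0.2  7.4 -4.5] M [ 0.1  -1.91 -0.37] w 0.0191 t 14.82
0.22 th_tool 0.220 th_pos 0.225 r 0.2415 y -0.0181 F [-0.5  7.4 -4. ] M [ 0.01 -1.95 -0.41] w 0.0192 t 15.22
0.252 th_tool 0.253 th_pos 0.257 r 0.2414 y -0.0182 F [ 0.2  7.4 -4. ] M [-0.04 -1.92 -0.51] w 0.0193 t 15.53
hold th_tool 0.252 th_pos 0.257 r 0.2414 y -0.0182 F [ 0.4  8.2 -3.7] M [-0.07 -1.9  -0.5 ] w 0.0193 t 16.02
2082 [-0.0113 -0.0509  0.1213] [-0.0664 -0.0306] [0.1204 0.1214 0.1222]
1821 [-0.0079  0.0135  0.1038] [0.0005 0.0236] [0.1031 0.1037 0.1044]
```

View pics/v7.png

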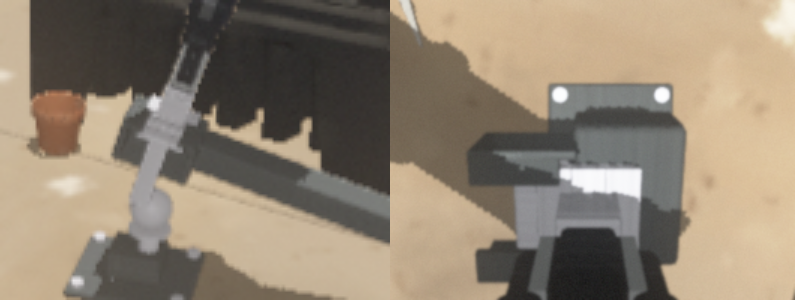

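The picture shows the bare ball at about (150,210), with the coupler well above it and the key still holding the latch. The depth puts the coupler within 2 mm of where it should be, so the raise is about 58 mm.

```bash
python3 -c "
from look import *
arcs('final'); print(ticket.close_job())"
```

```text
final th_tool 0.252 th_pos 0.257 r 0.2414 y -0.0182 F [ 0.3  6.6 -3.7] M [-0.14 -1.95 -0.49] w 0.019 t 16.12
the job is handed in; nothing more can be done
None
```

I handed the job in at 16.1 s: the key is fully seated, the latch is pulled about 17 mm, and the coupler is held still about 58 mm up, clear of the ball, with only the key gripped.

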